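# Hang the inspection loupe in its hook's notch and prove it with a gentle tug

## Robot

A 7-joint arm with a two-finger parallel gripper is mounted at the origin on the work surface. World frame = base frame: x ahead of the robot, y to its left, z up, the work surface at z = 0. Lengths are in m, angles in degrees, forces in N, time in s.
With the tool pointing down it reaches from about 0.4 to 0.9 m from the base axis. Payload 5.5 kg.
Tool frame: the origin (TCP) lies on the centre line of the jaws, within the pads' length; the fingertips stand 17 mm ahead of it and the grasp point (between the pads) lies 2 mm behind it; z points along the fingers, x is the direction in which the jaws open and shut, and the axes are right-handed (so a half turn about z gives the same grasp; the last joint's range is limited). The gripper opens to 92 mm and grips with 3 to 60 N. Pads are 19 mm wide; open, the fingers measure 130 mm over their backs; the gripper's body (75 mm by 190 mm) begins 47 mm behind the grasp point.
Start: joints at [91.284, 28.699, -24.465, 88.831, 12.651, 65.22, -12.049], TCP at [0.155, -0.631, 0.244] pointing down, gripper open.
Joint ranges: [-164.97, 164.97], [-17.58, 116.51], [-87.97, 89.64], [11.32, 138.91], [-80.73, 260.73], [10.89, 115.49], [-147.41, 147.41]. Speed limits (degrees/s): [147.25, 147.25, 180, 180, 180, 180, 180].

## Interface

Orientations are given as [roll, pitch, yaw] about the fixed x, y, z axes, in that order (R = Rz(yaw) Ry(pitch) Rx(roll)).
In Python, from bench import arm, cams, nets gives the robot as it stands.
- The arm moves only by the shell command python3 -m jog 'ROWS' [FORCE]. ROWS is JSON, a list of rows, each an object of numbers: "tx", "ty", "tz": the shift along the tool's x, y, z in m; "rx", "ry", "rz": the turn, a rotation vector about the tool's x, y, z in rad; "gripper": the closure, from 0 (fully open) to 1 (shut). In form: [{"tx": .., "ty": .., "tz": .., "rx": .., "ry": .., "rz": .., "gripper": ..}, ...]. A call has 1 to 5 rows; each row is the pose to reach, as a shift and turn from the pose commanded when the call began, along the tool's axes at that moment; what a row does not reach only later rows make up. A row lasts 1/12 s, in which the tool goes at most 41.7 mm and 7.16 degrees, less where a joint would pass 70% of its speed; a pose out of reach is approached as far as the arm can. A call with a gripper value outside its range is refused whole. The fingers move at their own pace and stop on an object; FORCE is the grip in N (left out, the last holds). Time passes only in rows, so rows that repeat a pose let the fingers close. It gives the time, the measured TCP pose, the force and the opening at its end, in the units of the state.
- arm.read_state(): the state, without advancing time (a new reading comes with each control period).
- cams.get_image(name): name is "side" or "top"; returns a dict with "img" (400x640x3 uint8, blue, green, red), "intrinsics" (3x3 intrinsics, pixels), "k1" (the pictures are not rectified: a ray, as slopes to the right and down, at radius r is drawn at 1 + k1 r^2 times it, then the intrinsics apply), "world_to_cam" (4x4, takes a point from world to camera coordinates). Camera axes: x right, y up, looking along -z (the intrinsics and any distortion apply to the point x, -y, -z); pixel columns grow to the right and rows downward; lengths in m; the calibration is good to about 2 mm. A picture is of the moment at which its call begins. There is no depth.
- arm.sign_off(): hands the job in, once; it reports no verdict.
Trained networks look in the newest picture that a camera, given by its name, has taken for a name from the list of things; names that differ only in an ending like _2 or _b are one class to them, and where a whole thing is asked for, a point or a joint stands for the part that bears it (a point fixed in the world has none). Each returns a list of dicts, best first, with "confidence" (0 to 1); they miss things now and then, are a little off and sometimes report something else, mostly with a low value. They report only what shows in the picture. A call takes as long as a camera call.
- nets.recognise(camera, label): "rect" ([left, top, width, height] in pixels, round what is visible of it).
The state is a dict: "t": time; "joints": joint angles; "joint_vel": joint speeds; "tau": joint torques, N m; "ee_pos": TCP position; "tcp_rot": TCP orientation; "force": force on the tool from outside, world axes, zero at the start; "moment": the same for the moment, N m; "grip_width": finger opening in m.
Only numpy, scipy, OpenCV 4.12 (cv2) and the standard library are available. Lean on these libraries where they do the work, as an engineer would, in place of code of your own. Each camera call takes 0.05 s, during which the arm holds its last target.

## Task

Pick up the stand loupe that has the metal bail and hang it by its bail on the hook stand, with the bail's crossbar dropped fully into the notch in the hook's arm. Before letting go, tug it straight down gently, with about 8 newtons for a second, to confirm that it is held; never load the hook with more than 16 newtons. Then let go so that it hangs still and upright, and leave the other things where they are.

Things in the scene. Friction and masses are not known exactly. Their poses are not given: they have to be found in the camera images.
- loupe: the stand loupe to hang, 0.13 to 0.2 kg: upright clear cylinder with black rims, 46 mm across, 42 mm tall, and a bail on top: two upright aluminium legs at 42 to 92 mm height, 12 mm wide (x), 4 mm thick, outer faces 40 mm apart along y (32 mm inside). Pinch the legs across their outer faces (along y) from above, at about 66 mm height. Origin: centre of the underside, z up
- bar (a point): centre of the bail's round steel crossbar, 6 mm thick, which runs along the loupe's y and joins the legs' tops, 92 mm above the loupe's underside. With the legs pinched from above, the hook's arm passes between the two fingers and under the crossbar
- stand: hook stand, fixed on the bench. Origin: under the base, at bench level; z up, x from the hook's open end towards the post. White base 170 (x = -80 to 90) x 100 x 12 mm; post and grey clamp at x = 50 to 80 mm, up to z = 202 mm. From the clamp a level steel arm, 9 mm wide (y = 0), points to -x: flat top at z = 198 mm, underside 182 mm, upturned tip 5 mm thick, top at 208 mm
- landing (a point): fixed point of the stand at x = -31 mm, y = 0, z = 201 mm: a crossbar whose axis is here rests on the arm's flat top, always between tip and notch. Slide it from here towards the post (stand's +x) under a light downward load of about 3 N and within 11 to 51 mm it comes over the notch and can sink 8 mm
- notch_mid (a point): fixed point of the stand at x = 0, z = 193 mm: crossbar axis when in the notch, in the mean case. The one notch across the arm's top is square, 8 mm long (x), 8 mm deep (floor z = 190 mm). Arm, tip and notch are clamped up to 20 mm further in or out each time; no pose reports it: see or feel it. The tip's inner face is 60 mm, its outer face 65 mm to -x of the notch's centre
- hook (a joint): how far the whole level arm, which is sprung, has sunk under load, in m (0 unloaded, positive down, 6 N per mm, stop at 6 mm); under the loupe alone about 0.0003, in the tug at least 0.001; the reading is noisy
- plain_loupe: similar loupe without a bail, 46 mm across, 42 mm tall; origin under its centre; bystander
- vial_a: amber glass vial with a metal cap, 30 mm across, 55 mm tall; origin under its centre; bystander
- vial_b: amber glass vial with a metal cap, 30 mm across, 55 mm tall; origin under its centre; bystander
- vial_c: amber glass vial with a metal cap, 30 mm across, 55 mm tall; origin under its centre; bystander, in the metal tray
- vial_d: clear glass vial with a metal cap, 30 mm across, 55 mm tall, in the metal tray; origin under its centre; bystander
- jar: white plastic jar, 56 mm across, 60 mm tall; origin under its centre; bystander
- infusion: clear infusion bottle, 76 mm across, 160 mm tall; origin under its centre; bystander
- spatula: steel spatula, 170 mm long, lying along its x; origin under its centre; bystander

How it is judged (in metres and radians):
On the way, in this order (a step that is already met when the one before it is completed fails the run):
1. the loupe is lifted well clear of the bench (height (world z) of loupe above 0.05 m), for 0.1 s.
2. with the crossbar down in the notch and the fingers still holding, the hook is pulled down at least 1 mm (6 N with the loupe's own weight) for 0.4 s (x of bar in the frame of stand between -0.024 and 0.024 m and y of bar in the frame of stand between -0.014 and 0.014 m and z of bar in the frame of stand between 0.186 and 0.1955 m and value of joint hook above 0.001 m and contact force between the fingers and loupe above 1 N), for 0.4 s.
At the end, for the whole second after the job is handed in: the loupe hangs with its crossbar in the notch (bar axis 189 to 195.5 mm above the stand's underside, within 24 mm of its origin in x and 14 mm in y), upright within 0.15 rad, bearing on the hook, let go and at rest (under 30 mm/s and 0.4 rad/s) (x of bar in the frame of stand between -0.024 and 0.024 m and y of bar in the frame of stand between -0.014 and 0.014 m and z of bar in the frame of stand between 0.189 and 0.1955 m and angle between loupe's own z axis and vertical below 0.15 rad and contact force between loupe and stand above 0.6 N and contact force between loupe and the fingers below 0.05 N and linear speed of loupe below 0.03 m/s and angular speed of loupe below 0.4 rad/s); the robot touches nothing.
It fails at once if the hook stand is loaded with more than 16 N by the loupe (contact force between loupe and stand above 16 N).
It fails at once if the robot pushes the hook stand with more than 16 N (contact force between any of the fingers, the arm and stand above 16 N).
It fails at once if a bystander is moved more than 30 mm (distance of any of plain_loupe, vial_a, vial_b, vial_c, vial_d, jar, infusion, spatula from where it was at the start of the episode above 0.03 m).
It also fails if it takes over 72 s, if anything falls off the work surface, if the arm or the gripper's body presses on something with over 40 N, if the wrist force passes 120 N, or if a joint passes its speed limit or range.

## Working session

There is one attempt and no reset: what is moved stays moved. The work goes in short steps, Python scripts to look and compute and a shell command to move; the robot and the scene stay as the last step left them, time stands still between calls to the robot, and variables do not carry over. Pictures are saved under pics/ and viewed, and the job is handed in when it is done.

```bash
ls; mkdir -p pics
python3 - <<'E'
from bench import arm,cams,nets
import cv2
s=arm.read_state(); print({k:s[k] for k in('t','ee_pos','tcp_rot','force','grip_width')})
for c in('side','top'):
    d=cams.get_image(c); cv2.imwrite(f'pics/{c}0.png',d['img'])
    print(c,d['intrinsics'],d['k1'],d['world_to_cam'])
    for l in('loupe','bar','stand','plain_loupe','infusion','hook'):
        print(l,[(r['rect'],round(r['confidence'],2)) for r in nets.recognise(c,l)][:4])
E
```

```text
pics
{'t': 0.0, 'ee_pos': array([ 0.15482351, -0.63063033,  0.24267697]), 'tcp_rot': array([-1.79993638e+02,  1.08777916e-01, -7.62029972e+01]), 'force': array([-0.51566682,  0.77504876,  0.50440648]), 'grip_width': 0.09204593466765798}
side [[415.28430485   0.         323.79672963]
 [  0.         415.28430485 201.79297584]
 [  0.           0.           1.        ]] -0.05840146307741273 [[-0.868167   -0.4960655  -0.01432072  0.47015512]
 [ 0.25716882 -0.47437766  0.84192045 -0.25478092]
 [-0.42444112  0.7272447   0.5394116  -0.7867341 ]
 [ 0.          0.          0.          1.        ]]
loupe [([354.3, 193.0, 20.1, 45.3], 0.72)]
bar [([355.4, 194.2, 18.6, 44.0], 0.92), ([226.8, 209.0, 86.3, 20.2], 0.42), ([258.1, 155.7, 31.7, 63.8], 0.29)]
stand [([355.7, 194.1, 17.7, 43.0], 0.66), ([224.8, 205.7, 96.0, 107.4], 0.64)]
plain_loupe [([369.1, 175.9, 14.5, 20.3], 0.63), ([355.0, 195.2, 19.2, 42.4], 0.41), ([225.8, 209.5, 89.7, 19.0], 0.28)]
infusion [([257.6, 159.1, 30.8, 57.6], 0.66)]
hook [([227.7, 211.8, 88.0, 15.2], 0.78)]
top [[439.84625624   0.         316.82585139]
 [  0.         439.84625624 201.10922329]
 [  0.           0.           1.        ]] 0.03033400249467495 [[ 0.00749144 -0.99986841  0.01438919 -0.03190567]
 [ 0.98256793  0.01003328  0.18563298 -0.57974419]
 [-0.18575293  0.0127477   0.98251379 -1.35179634]
 [ 0.          0.          0.          1.        ]]
loupe [([335.6, 224.4, 14.3, 13.4], 0.55)]
bar [([332.5, 224.6, 18.1, 15.6], 0.58)]
stand [([234.4, 164.7, 46.2, 70.4], 0.81)]
plain_loupe [([395.5, 209.1, 15.0, 18.5], 0.62)]
infusion [([318.0, 137.3, 26.8, 32.0], 0.6), ([234.6, 167.9, 43.8, 71.4], 0.4)]
hook [([241.6, 169.5, 16.0, 59.2], 0.76)]
```

View pics/side0.png

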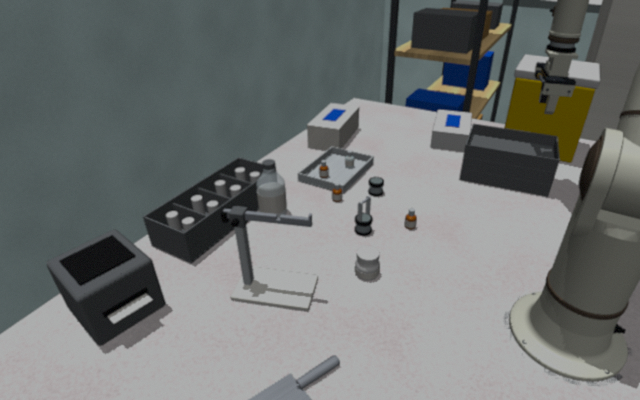

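View pics/top0.png

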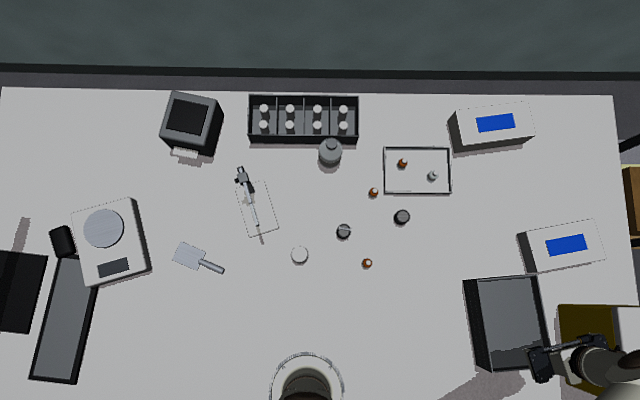

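Run:
```python
import cv2
a=cv2.imread('pics/side0.png')
cv2.imwrite('pics/side0z.png',cv2.resize(a[140:330,205:405],None,fx=4,fy=3.15*4/3.15,interpolation=cv2.INTER_CUBIC)[:600])
b=cv2.imread('pics/top0.png')
cv2.imwrite('pics/top0z.png',cv2.resize(b[130:260,225:425],None,fx=4,fy=4,interpolation=cv2.INTER_CUBIC))
```

```text
(no output)
```

View pics/side0z.png

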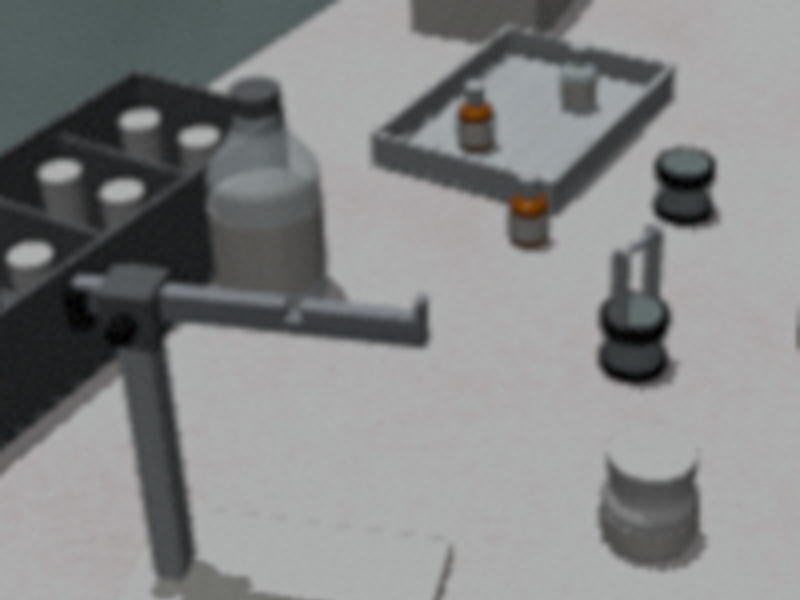

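View pics/top0z.png

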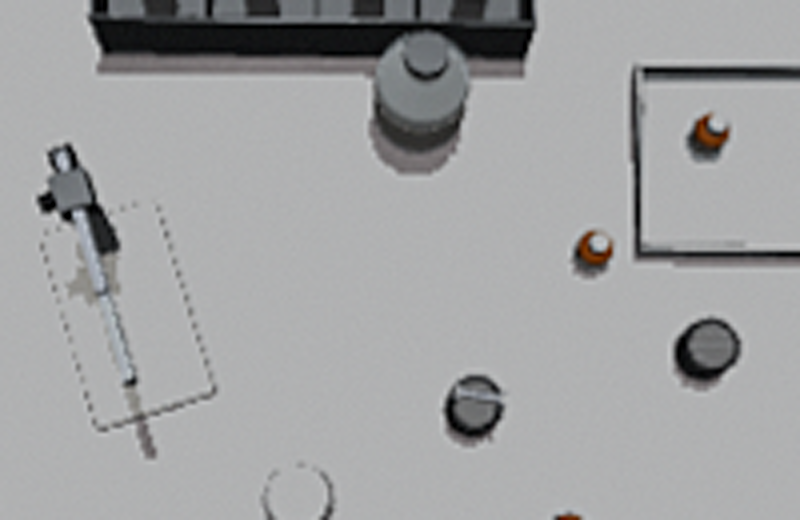

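The side view shows the arm's notch near px (278,217), the tip near (310,214) and the bail bar from (360,202) to (369,198). In the top view the arm runs from about (245,183) to the tip at (257,225), and the bail bar from (339,228) to (352,229).

```bash
cat > h.py <<'E'
from bench import arm,cams,nets
import numpy as np,cv2
def cam(c):
    d=cams.get_image(c); return d
def ray(d,uv):
    K=d['intrinsics'];x,y=(uv[0]-K[0,2])/K[0,0],(uv[1]-K[1,2])/K[1,1]
    xs,ys=x,y
    for _ in range(20):
        f=1+d['k1']*(xs*xs+ys*ys); xs,ys=x/f,y/f
    W=d['world_to_cam'];R,t=W[:3,:3],W[:3,3]
    v=R.T@np.array([xs,-ys,-1]); return -R.T@t,v
def onz(d,uv,z):
    o,v=ray(d,uv); return o+v*(z-o[2])/v[2]
def tri(d1,u1,d2,u2):
    o1,v1=ray(d1,u1);o2,v2=ray(d2,u2)
    A=np.c_[v1,-v2];s=np.linalg.lstsq(A,o2-o1,rcond=None)[0]
    p,q=o1+v1*s[0],o2+v2*s[1]; return (p+q)/2,np.linalg.norm(p-q)
def proj(d,p):
    W=d['world_to_cam'];c=W[:3,:3]@np.array(p)+W[:3,3]
    x,y=c[0]/-c[2],-c[1]/-c[2];f=1+d['k1']*(x*x+y*y);K=d['intrinsics']
    return np.array([K[0,0]*x*f+K[0,2],K[1,1]*y*f+K[1,2]])
E
python3 - <<'E'
from h import *
np.set_printoptions(precision=4,suppress=True)
s=cam('side');t=cam('top')
Z=lambda a,b:(205+a/4-.375,140+b/4-.375)
T=lambda a,b:(225+a/4-.375,130+b/4-.375)
print('barends top',onz(t,T(457,393),.092),onz(t,T(506,397),.092))
print('barends side',onz(s,Z(620,250),.092),onz(s,Z(655,234),.092))
print('loupe rim top',onz(t,T(474,405),.042))
print('rim side',onz(s,Z(635,316),.042), 'bottom',onz(s,Z(634,358),0.0))
print('tip top',onz(t,T(130,382),.208),'side',onz(s,Z(421,297),.208))
print('notch top',onz(t,T(103,293),.198),'side',onz(s,Z(294,308),.198))
print('arm at clamp top',onz(t,T(80,210),.198))
print('base corners',[onz(t,T(*p),.012)[:2] for p in[(100,430),(214,393),(157,204),(42,245)]])
E
```

```text
barends top [ 0.4898 -0.0948  0.092 ] [ 0.4871 -0.1325  0.092 ]
barends side [ 0.497  -0.1026  0.092 ] [ 0.4858 -0.1298  0.092 ]
loupe rim top [ 0.4867 -0.1115  0.042 ]
rim side [ 0.4875 -0.1085  0.042 ] bottom [ 0.4919 -0.12    0.    ]
tip top [0.4807 0.1422 0.208 ] side [0.4862 0.1433 0.208 ]
notch top [0.5458 0.1648 0.198 ] side [0.5424 0.1677 0.198 ]
arm at clamp top [0.6064 0.1834 0.198 ]
base corners [array([0.4672, 0.1892]), array([0.4982, 0.0979]), array([0.6554, 0.1489]), array([0.6196, 0.2424])]
```

Run:
```python
from h import *
s=cam('side');t=cam('top')
f=10
rows=[]
for yaw in(-20,-12,-4):
    row=[]
    for d,c in((s,(365,216)),(t,(344,230))):
        x0,y0=c[0]-18,c[1]-28+ (8 if d is t else 0)
        im=cv2.resize(d['img'][y0:y0+40 if d is t else y0+55,x0:x0+36],None,fx=f//2+1,fy=f//2+1,interpolation=cv2.INTER_CUBIC); g=f//2+1
        a=np.radians(yaw);R=np.array([[np.cos(a),-np.sin(a),0],[np.sin(a),np.cos(a),0],[0,0,1]]);o=np.array([.488,-.113,0])
        def P(p): q=proj(d,R@np.array(p)+o); return tuple(int(v) for v in ((q[0]-x0+.5)*g,(q[1]-y0+.5)*g))
        def L(a,b,col): cv2.line(im,P(a),P(b),col,1)
        for sy in(-1,1):
            for sx in(-1,1):L((sx*.006,sy*.02,.042),(sx*.006,sy*.02,.092),(0,0,255))
            L((-.006,sy*.02,.092),(.006,sy*.02,.092),(0,255,0))
        L((0,-.02,.095),(0,.02,.095),(0,255,255))
        for z in(0,.042):
            pts=[P((.023*np.cos(u),.023*np.sin(u),z)) for u in np.linspace(0,6.28,40)]
            cv2.polylines(im,[np.array(pts)],True,(255,100,0),1)
        im=cv2.copyMakeBorder(im,0,max(0,330-im.shape[0]),0,4,cv2.BORDER_CONSTANT)
        row.append(im)
    rows.append(np.hstack(row))
for i,r in enumerate(rows): print(r.shape)
im=np.hstack(rows[:1]+rows[2:])
cv2.imwrite('pics/ov1.png',cv2.resize(im,(min(800,im.shape[1]),im.shape[0]*min(800,im.shape[1])//im.shape[1])))
# no overlay zoom
a=cv2.resize(s['img'][188:243,345:385],None,fx=10,fy=10,interpolation=cv2.INTER_CUBIC)
b=cv2.resize(t['img'][210:250,325:365],None,fx=10,fy=10,interpolation=cv2.INTER_CUBIC)
b=cv2.copyMakeBorder(b,0,150,0,0,cv2.BORDER_CONSTANT)
cv2.imwrite('pics/z1.png',np.hstack([a,b]))
```

```text
(330, 440, 3)
(330, 440, 3)
(330, 440, 3)
```

View pics/ov1.png

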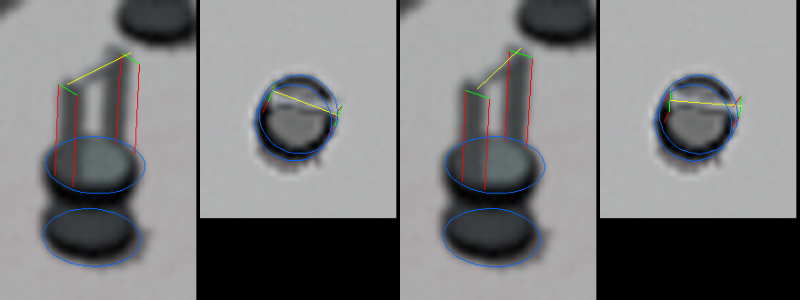

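View pics/z1.png

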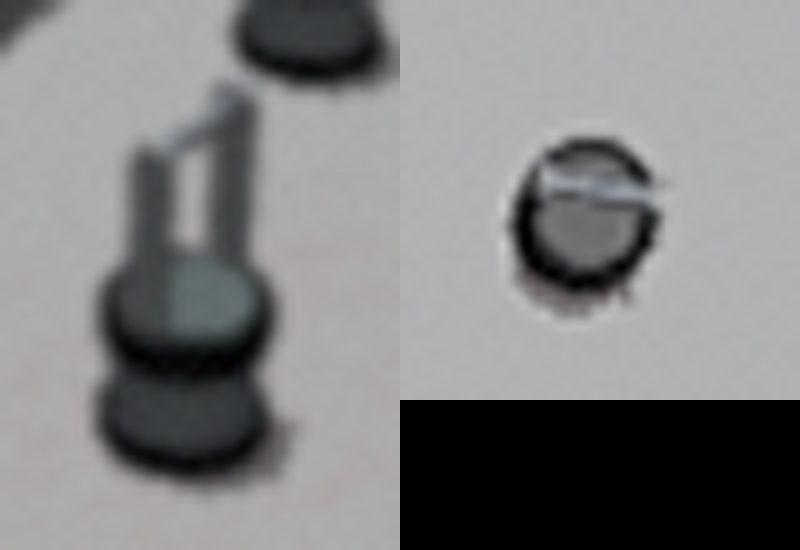

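```bash
cat >> h.py <<'E'
def go(p,yaw=None):
    s=arm.read_state();from scipy.spatial.transform import Rotation as Ro
    R=Ro.from_euler('xyz',s['tcp_rot'],degrees=True)
    d=R.inv().apply(np.array(p)-s['ee_pos'])
    r=np.zeros(3)
    if yaw is not None: r=(R.inv()*Ro.from_euler('xyz',[180,0,yaw],degrees=True)).as_rotvec()
    print('t',s['t'],'pos',np.round(s['ee_pos'],4),'rot',np.round(s['tcp_rot'],2),'F',np.round(s['force'],2),'M',np.round(s['moment'],2),'w',round(s['grip_width'],4))
    print('shift',np.round(d,4),'rot',np.round(r,4))
E
python3 - <<'E'
from h import *
go([.489,-.1115,.2],-96)
t=cam('top')
for uv,z in(((300,250),.06),((366,263),.055),((505,290),.1)): print(onz(t,uv,z))
E
```

```text
t 0.9 pos [ 0.1551 -0.6313  0.2438] rot [180.   -0.  -76.2] F [ 0.06 -0.48 -0.19] M [-0.    0.06  0.01] w 0.0919
shift [-0.4251 -0.4483  0.0437] rot [-0.000e+00 -1.000e-04  3.456e-01]
[0.42339183 0.02456375 0.06      ]
[ 0.38525665 -0.1814488   0.055     ]
[ 0.30781739 -0.58844444  0.1       ]
```

```bash
python3 -m jog '[{"tx":-0.02,"ty":-0.021,"rz":0.02},{"tx":-0.045,"ty":-0.047,"rz":0.05},{"tx":-0.071,"ty":-0.075,"rz":0.08},{"tx":-0.098,"ty":-0.103,"rz":0.11},{"tx":-0.125,"ty":-0.132,"rz":0.14}]'
python3 -m jog '[{"tx":-0.028,"ty":-0.029,"rz":0.03},{"tx":-0.056,"ty":-0.059,"rz":0.06},{"tx":-0.084,"ty":-0.089,"rz":0.09},{"tx":-0.112,"ty":-0.118,"rz":0.12},{"tx":-0.139,"ty":-0.147,"rz":0.15}]'
python3 - <<'E'
from h import *
go([.489,-.1115,.2],-96)
E
```

```text
t 0.95 pos [ 0.155  -0.6313  0.2437] rot [-180.    -0.   -76.2] F [-0.13  0.21 -0.13] M [-0. -0.  0.] w 0.0915
shift [-0.4251 -0.4483  0.0437] rot [-0.000e+00 -1.000e-04  3.455e-01]$[0]: bad value
$[0]: bad value
```

```bash
python3 -m jog '[{"tx":-0.02,"ty":-0.021,"tz":0,"rx":0,"ry":0,"rz":0.02,"gripper":0},{"tx":-0.045,"ty":-0.047,"tz":0,"rx":0,"ry":0,"rz":0.05,"gripper":0},{"tx":-0.071,"ty":-0.075,"tz":0,"rx":0,"ry":0,"rz":0.08,"gripper":0},{"tx":-0.098,"ty":-0.103,"tz":0,"rx":0,"ry":0,"rz":0.11,"gripper":0},{"tx":-0.125,"ty":-0.132,"tz":0,"rx":0,"ry":0,"rz":0.14,"gripper":0}]'
python3 - <<'E'
from h import *
go([.489,-.1115,.2],-96)
E
```

```text
t: 1.37
ee_pos: [0.2539, -0.477, 0.2438]
tcp_rot: [-180.0, -0.0, -84.4]
force: [1.6, 0.1, 0.3]
grip_width: 0.0919
t 1.3667 pos [ 0.2539 -0.477   0.2438] rot [-1.800e+02 -2.000e-02 -8.435e+01] F [1.56 0.09 0.3 ] M [-0.06 -0.08  0.04] w 0.0919
shift [-0.3406 -0.2699  0.0437] rot [-1.000e-04 -3.000e-04  2.033e-01]
```

```bash
python3 -m jog '[{"tx":-0.028,"ty":-0.022,"tz":0,"rx":0,"ry":0,"rz":0.02,"gripper":0},{"tx":-0.058,"ty":-0.046,"tz":0,"rx":0,"ry":0,"rz":0.05,"gripper":0},{"tx":-0.088,"ty":-0.07,"tz":0,"rx":0,"ry":0,"rz":0.08,"gripper":0},{"tx":-0.118,"ty":-0.094,"tz":0,"rx":0,"ry":0,"rz":0.11,"gripper":0},{"tx":-0.146,"ty":-0.116,"tz":0.01,"rx":0,"ry":0,"rz":0.14,"gripper":0}]'
python3 - <<'E'
from h import *
go([.489,-.1115,.2],-96)
E
```

```text
t: 1.78
ee_pos: [0.3562, -0.3203, 0.2355]
tcp_rot: [-179.8, -0.2, -92.3]
force: [0.9, 0.8, -0.0]
grip_width: 0.0916
t 1.7833 pos [ 0.3562 -0.3203  0.2355] rot [-1.7983e+02 -1.7000e-01 -9.2300e+01] F [ 0.87  0.84 -0.04] M [-0.01 -0.02 -0.01] w 0.0916
shift [-0.214  -0.1242  0.0352] rot [-0.003  -0.0029  0.0646]
```

```bash
python3 -m jog '[{"tx":-0.03,"ty":-0.017,"tz":0.005,"rx":0,"ry":0,"rz":0.02,"gripper":0},{"tx":-0.065,"ty":-0.037,"tz":0.01,"rx":0,"ry":0,"rz":0.04,"gripper":0},{"tx":-0.1,"ty":-0.057,"tz":0.02,"rx":0,"ry":0,"rz":0.06,"gripper":0},{"tx":-0.134,"ty":-0.077,"tz":0.025,"rx":0,"ry":0,"rz":0.06,"gripper":0},{"tx":-0.165,"ty":-0.096,"tz":0.03,"rx":0,"ry":0,"rz":0.06,"gripper":0}]'
python3 - <<'E'
from h import *
go([.489,-.1115,.2],-96)
E
```

```text
t: 2.2
ee_pos: [0.4574, -0.1581, 0.2038]
tcp_rot: [-180.0, -0.0, -95.7]
force: [0.9, -0.3, -0.1]
grip_width: 0.0918
t 2.2 pos [ 0.4574 -0.1581  0.2038] rot [-1.7997e+02 -2.0000e-02 -9.5660e+01] F [ 0.87 -0.26 -0.14] M [ 0.01 -0.04 -0.05] w 0.0918
shift [-0.0495 -0.0269  0.0038] rot [-0.0006 -0.0003  0.006 ]
```

```bash
python3 -m jog '[{"tx":-0.025,"ty":-0.014,"tz":0.002,"rx":0,"ry":0,"rz":0,"gripper":0},{"tx":-0.04,"ty":-0.022,"tz":0.004,"rx":0,"ry":0,"rz":0,"gripper":0},{"tx":-0.046,"ty":-0.024,"tz":0.02,"rx":0,"ry":0,"rz":0,"gripper":0},{"tx":-0.046,"ty":-0.024,"tz":0.045,"rx":0,"ry":0,"rz":0,"gripper":0},{"tx":-0.046,"ty":-0.024,"tz":0.05,"rx":0,"ry":0,"rz":0,"gripper":0}]'
python3 - <<'E'
from h import *
s=cam('side');t=cam('top')
go([.489,-.1115,.064],-96)
a=cv2.resize(s['img'][140:260,300:440],None,fx=4,fy=4,interpolation=cv2.INTER_CUBIC)
cv2.imwrite('pics/a1.png',a)
E
```

```text
t: 2.62
ee_pos: [0.4833, -0.1159, 0.1512]
tcp_rot: [179.8, 0.1, -95.6]
force: [-0.7, -0.8, -0.1]
grip_width: 0.092
t 2.7167 pos [ 0.4837 -0.1167  0.1527] rot [ 1.7982e+02  4.0000e-02 -9.5670e+01] F [0.56 0.73 0.66] M [ 0.05 -0.01 -0.06] w 0.0918
shift [-0.0057 -0.005   0.0887] rot [0.0032 0.0007 0.0058]
```

View pics/a1.png

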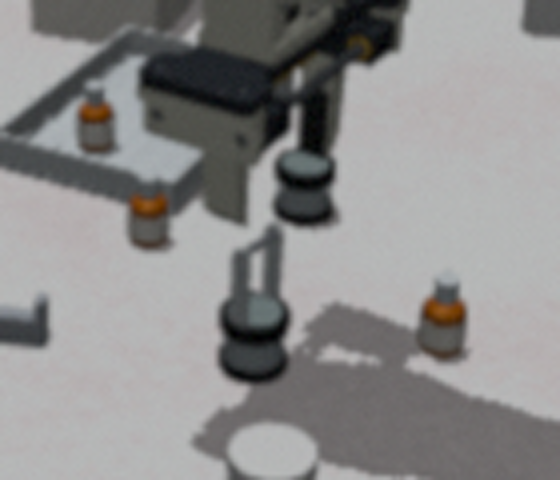

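The open fingers sit above the bail (bar at zoom px ~(258,245)) on either side and nothing is in the way. Descending.

```bash
python3 -m jog '[{"tx":-0.005,"ty":-0.005,"tz":0.01,"rx":0,"ry":0,"rz":0,"gripper":0},{"tx":-0.006,"ty":-0.005,"tz":0.03,"rx":0,"ry":0,"rz":0,"gripper":0},{"tx":-0.006,"ty":-0.005,"tz":0.05,"rx":0,"ry":0,"rz":0,"gripper":0},{"tx":-0.006,"ty":-0.005,"tz":0.062,"rx":0,"ry":0,"rz":0,"gripper":0},{"tx":-0.006,"ty":-0.005,"tz":0.062,"rx":0,"ry":0,"rz":0,"gripper":0}]'
python3 - <<'E'
from h import *
s=cam('side');t=cam('top')
go([.489,-.1115,.065],-96)
a=cv2.resize(s['img'][140:260,300:440],None,fx=4,fy=4,interpolation=cv2.INTER_CUBIC)
cv2.imwrite('pics/a2.png',a)
E
```

```text
t: 3.13
ee_pos: [0.4892, -0.1119, 0.0905]
tcp_rot: [179.8, 0.0, -95.7]
force: [-1.4, 0.4, 0.1]
grip_width: 0.0923
t 3.2333 pos [ 0.4908 -0.1118  0.0924] rot [-179.98   -0.    -95.72] F [0.03 0.2  0.65] M [-0.01  0.01  0.05] w 0.0916
shift [-0.0001  0.0018  0.0274] rot [-0.0003 -0.      0.005 ]
```

View pics/a2.png

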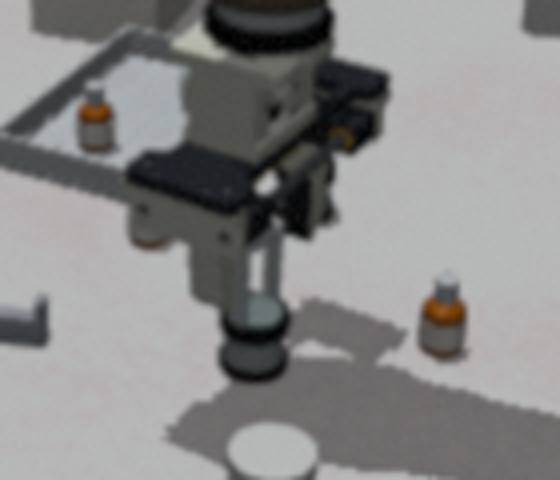

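```bash
python3 -m jog '[{"tx":0,"ty":0.001,"tz":0.01,"rx":0,"ry":0,"rz":0,"gripper":0},{"tx":0,"ty":0.002,"tz":0.022,"rx":0,"ry":0,"rz":0,"gripper":0},{"tx":0,"ty":0.002,"tz":0.028,"rx":0,"ry":0,"rz":0,"gripper":0},{"tx":0,"ty":0.002,"tz":0.028,"rx":0,"ry":0,"rz":0,"gripper":0.4},{"tx":0,"ty":0.002,"tz":0.028,"rx":0,"ry":0,"rz":0,"gripper":0.5}]' 30
python3 -m jog '[{"tx":0,"ty":0,"tz":0,"rx":0,"ry":0,"rz":0,"gripper":0.7},{"tx":0,"ty":0,"tz":0,"rx":0,"ry":0,"rz":0,"gripper":1},{"tx":0,"ty":0,"tz":0,"rx":0,"ry":0,"rz":0,"gripper":1},{"tx":0,"ty":0,"tz":0,"rx":0,"ry":0,"rz":0,"gripper":1},{"tx":0,"ty":0,"tz":0,"rx":0,"ry":0,"rz":0,"gripper":1}]' 30
```

```text
t: 3.65
ee_pos: [0.4881, -0.111, 0.0632]
tcp_rot: [179.9, 0.0, -95.7]
force: [0.1, -0.5, 0.2]
grip_width: 0.0829
t: 4.07
ee_pos: [0.4887, -0.1113, 0.064]
tcp_rot: [-180.0, -0.0, -95.7]
force: [0.2, -0.7, -0.3]
grip_width: 0.05
```

Run:
```python
from h import *
s=cam('side');t=cam('top')
go([.489,-.1115,.155],-96)
a=cv2.resize(s['img'][140:260,300:440],None,fx=4,fy=4,interpolation=cv2.INTER_CUBIC)
cv2.imwrite('pics/a3.png',a)
```

```text
t 4.1667 pos [ 0.4886 -0.1114  0.0639] rot [-1.7998e+02 -2.0000e-02 -9.5680e+01] F [ 0.68 -0.81 -0.04] M [-0.43  0.05 -0.02] w 0.0416
shift [ 0.0001 -0.0004 -0.0911] rot [-0.0003 -0.0003  0.0055]
```

View pics/a3.png

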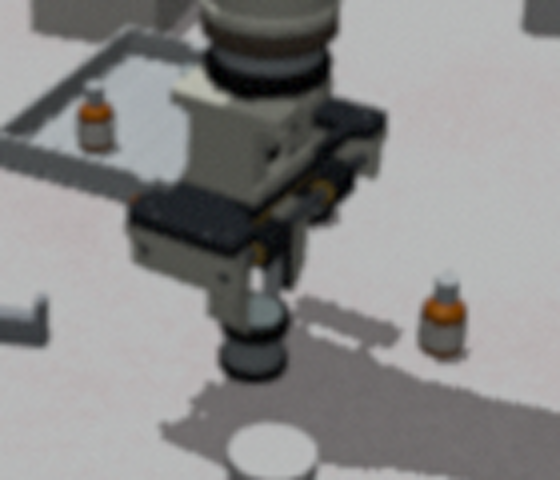

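Fingers are closing on the legs (width 42 mm and falling). Let them settle, then lift.

```bash
python3 -m jog '[{"tx":0,"ty":0,"tz":0,"rx":0,"ry":0,"rz":0,"gripper":1},{"tx":0,"ty":0,"tz":0,"rx":0,"ry":0,"rz":0,"gripper":1},{"tx":0,"ty":0,"tz":-0.004,"rx":0,"ry":0,"rz":0,"gripper":1},{"tx":0,"ty":0,"tz":-0.015,"rx":0,"ry":0,"rz":0,"gripper":1},{"tx":0,"ty":0,"tz":-0.03,"rx":0,"ry":0,"rz":0,"gripper":1}]'
python3 -m jog '[{"tx":0,"ty":0,"tz":-0.02,"rx":0,"ry":0,"rz":0,"gripper":1},{"tx":0,"ty":0,"tz":-0.04,"rx":0,"ry":0,"rz":0,"gripper":1},{"tx":0,"ty":0,"tz":-0.06,"rx":0,"ry":0,"rz":0,"gripper":1},{"tx":0,"ty":0,"tz":-0.08,"rx":0,"ry":0,"rz":0,"gripper":1},{"tx":0,"ty":0,"tz":-0.09,"rx":0,"ry":0,"rz":0,"gripper":1}]'
python3 - <<'E'
from h import *
s=cam('side');t=cam('top')
# pre-hook: bar at stand x
yaw=np.radians(18.4);u=np.array([np.cos(yaw),np.sin(yaw)]);o=np.array([.5585,.169])
p=o-0.13*u
go([p[0],p[1],.19],-71.6)
a=cv2.resize(s['img'][100:260,300:440],None,fx=3.7,fy=3.7,interpolation=cv2.INTER_CUBIC)
cv2.imwrite('pics/a4.png',a)
E
```

```text
t: 4.58
ee_pos: [0.4873, -0.1108, 0.0935]
tcp_rot: [179.8, 0.0, -95.7]
force: [-0.0, -0.9, -1.6]
grip_width: 0.0397
t: 5.0
ee_pos: [0.4896, -0.111, 0.1866]
tcp_rot: [-179.8, -0.0, -95.6]
force: [0.7, 0.2, -1.7]
grip_width: 0.0399
t 5.1 pos [ 0.4899 -0.1114  0.1859] rot [-1.7977e+02 -7.0000e-02 -9.5680e+01] F [ 0.72  0.79 -1.18] M [-0.02 -0.02 -0.03] w 0.0403
shift [-0.2328  0.0782 -0.0047] rot [-0.0037 -0.002  -0.4203]
```

View pics/a4.png

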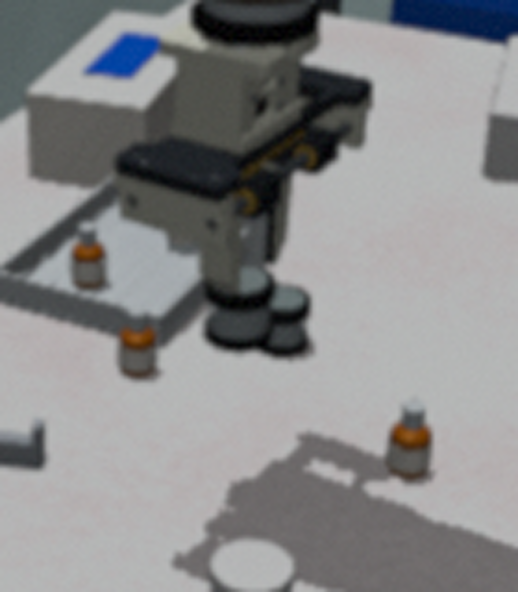

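```bash
python3 -m jog '[{"tx":-0.02,"ty":0.007,"tz":0,"rx":0,"ry":0,"rz":-0.04,"gripper":1},{"tx":-0.045,"ty":0.016,"tz":-0.001,"rx":0,"ry":0,"rz":-0.09,"gripper":1},{"tx":-0.075,"ty":0.026,"tz":-0.002,"rx":0,"ry":0,"rz":-0.14,"gripper":1},{"tx":-0.1,"ty":0.035,"tz":-0.003,"rx":0,"ry":0,"rz":-0.19,"gripper":1},{"tx":-0.125,"ty":0.042,"tz":-0.004,"rx":0,"ry":0,"rz":-0.24,"gripper":1}]'
python3 - <<'E'
from h import *
yaw=np.radians(18.4);u=np.array([np.cos(yaw),np.sin(yaw)]);o=np.array([.5585,.169])
p=o-0.13*u
go([p[0],p[1],.191],-71.6)
E
```

```text
t: 5.52
ee_pos: [0.457, 0.0189, 0.1865]
tcp_rot: [179.8, 0.0, -81.7]
force: [-0.3, 0.3, -1.9]
grip_width: 0.0402
t 5.5167 pos [0.457  0.0189 0.1865] rot [ 1.7985e+02  3.0000e-02 -8.1730e+01] F [-0.34  0.33 -1.92] M [ 0.03 -0.01 -0.02] w 0.0402
shift [-0.1111  0.006  -0.0045] rot [ 0.0026  0.0008 -0.1768]
```

```bash
python3 -m jog '[{"tx":-0.025,"ty":0.002,"tz":-0.001,"rx":0,"ry":0,"rz":-0.05,"gripper":1},{"tx":-0.05,"ty":0.003,"tz":-0.002,"rx":0,"ry":0,"rz":-0.1,"gripper":1},{"tx":-0.075,"ty":0.004,"tz":-0.003,"rx":0,"ry":0,"rz":-0.15,"gripper":1},{"tx":-0.098,"ty":0.006,"tz":-0.004,"rx":0,"ry":0,"rz":-0.177,"gripper":1},{"tx":-0.111,"ty":0.006,"tz":-0.005,"rx":0,"ry":0,"rz":-0.177,"gripper":1}]'
python3 -m jog '[{"tx":0,"ty":0,"tz":0,"rx":0,"ry":0,"rz":0,"gripper":1},{"tx":0,"ty":0,"tz":0,"rx":0,"ry":0,"rz":0,"gripper":1},{"tx":0,"ty":0,"tz":0,"rx":0,"ry":0,"rz":0,"gripper":1}]'
python3 - <<'E'
from h import *
s=cam('side');t=cam('top')
yaw=np.radians(18.4);u=np.array([np.cos(yaw),np.sin(yaw)]);o=np.array([.5585,.169])
p=o-0.13*u
go([p[0],p[1],.191],-71.6)
cv2.imwrite('pics/b1.png',cv2.resize(s['img'][130:270,205:405],None,fx=4,fy=4,interpolation=cv2.INTER_CUBIC))
cv2.imwrite('pics/b1t.png',cv2.resize(t['img'][130:280,205:405],None,fx=4,fy=4,interpolation=cv2.INTER_CUBIC))
E
```

```text
t: 5.93
ee_pos: [0.4353, 0.1293, 0.1917]
tcp_rot: [179.9, 0.1, -71.5]
force: [-0.0, 0.2, -2.3]
grip_width: 0.0403
t: 6.18
ee_pos: [0.437, 0.1255, 0.1919]
tcp_rot: [179.9, -0.0, -71.8]
force: [0.3, 0.4, -2.6]
grip_width: 0.04
t 6.2833 pos [0.4374 0.1251 0.1921] rot [ 1.7993e+02 -1.0000e-02 -7.1890e+01] F [ 0.6   0.12 -2.34] M [ 0.01 -0.01 -0.  ] w 0.0399
shift [-0.0034  0.0013  0.0011] rot [ 0.0013 -0.0002 -0.005 ]
```

View pics/b1.png

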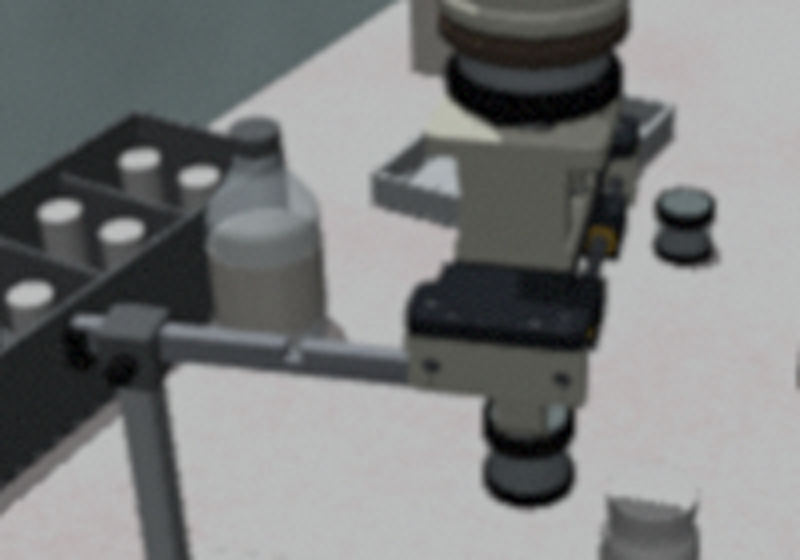

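View pics/b1t.png

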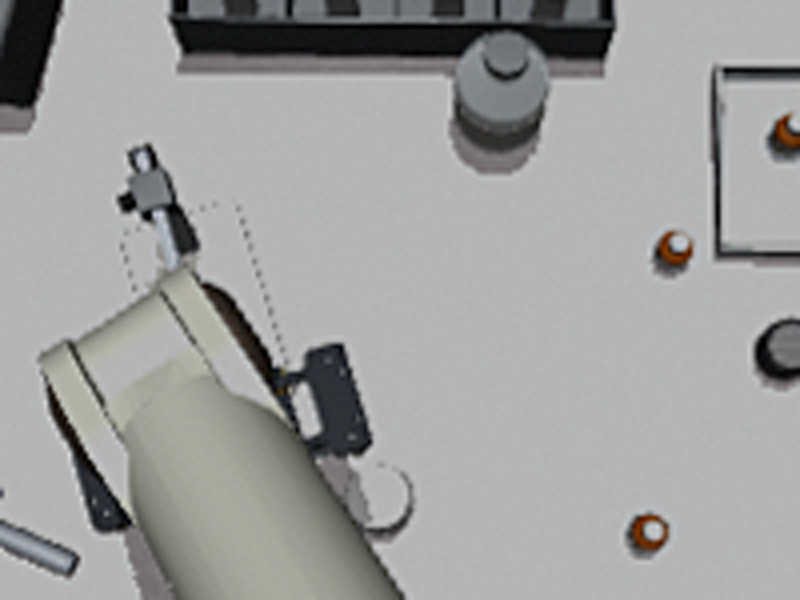

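```bash
cat >> h.py <<'E'
YAW=np.radians(18.4);U=np.array([np.cos(YAW),np.sin(YAW)]);V=np.array([-U[1],U[0]]);O=np.array([.5585,.169])
def w(x,y): return O+x*U+y*V
def st():
    s=arm.read_state();r=s['ee_pos'][:2]-O;print('t %.2f stand x %.4f y %.4f tcpz %.4f barz~ %.4f F %s yaw %.2f w %.4f'%(s['t'],r@U,r@V,s['ee_pos'][2],s['ee_pos'][2]+.028,np.round(s['force'],2),s['tcp_rot'][2],s['grip_width']))
E
python3 - <<'E'
from h import *
s=cam('side')
p=arm.read_state()['ee_pos']
for z in(-.064,-.022): print(4*(proj(s,[p[0],p[1],p[2]+z])-[205,130]))
st()
q=w(-.04,0);go([q[0],q[1],.192],-71.6)
E
```

```text
[529.02095886 478.46093938]
[529.32605292 409.67363001]
t 6.33 stand x -0.1286 y -0.0034 tcpz 0.1923 barz~ 0.2203 F [-0.68 -0.62 -1.91] yaw -71.90 w 0.0401
t 6.3333 pos [0.4376 0.1252 0.1923] rot [ 1.7995e+02 -1.0000e-02 -7.1900e+01] F [-0.68 -0.62 -1.91] M [ 0.02 -0.03  0.03] w 0.0401
shift [-0.0039 -0.0886  0.0002] rot [ 0.0009 -0.0002 -0.0052]
```

```bash
python3 -m jog '[{"tx":-0.004,"ty":-0.005,"tz":0,"rx":0,"ry":0,"rz":-0.005,"gripper":1},{"tx":-0.004,"ty":-0.015,"tz":0,"rx":0,"ry":0,"rz":-0.005,"gripper":1},{"tx":-0.004,"ty":-0.025,"tz":0,"rx":0,"ry":0,"rz":-0.005,"gripper":1},{"tx":-0.004,"ty":-0.035,"tz":0,"rx":0,"ry":0,"rz":-0.005,"gripper":1},{"tx":-0.004,"ty":-0.042,"tz":0,"rx":0,"ry":0,"rz":-0.005,"gripper":1}]'
python3 - <<'E'
from h import *
s=cam('side')
st()
q=w(-.04,0);go([q[0],q[1],.192],-71.6)
cv2.imwrite('pics/b2.png',cv2.resize(s['img'][130:270,205:405],None,fx=4,fy=4,interpolation=cv2.INTER_CUBIC))
E
```

```text
t: 6.75
ee_pos: [0.4782, 0.1438, 0.1928]
tcp_rot: [-179.9, 0.0, -71.5]
force: [-0.3, 0.1, -1.7]
grip_width: 0.04
t 6.80 stand x -0.0831 y 0.0016 tcpz 0.1930 barz~ 0.2210 F [ 1.6   0.91 -1.59] yaw -71.54 w 0.0397
t 6.8 pos [0.4791 0.1443 0.193 ] rot [-1.7987e+02  7.0000e-02 -7.1540e+01] F [ 1.6   0.91 -1.59] M [ 0.08 -0.16  0.02] w 0.0397
shift [ 0.0016 -0.0431  0.0011] rot [-0.0023  0.0013  0.001 ]
```

View pics/b2.png

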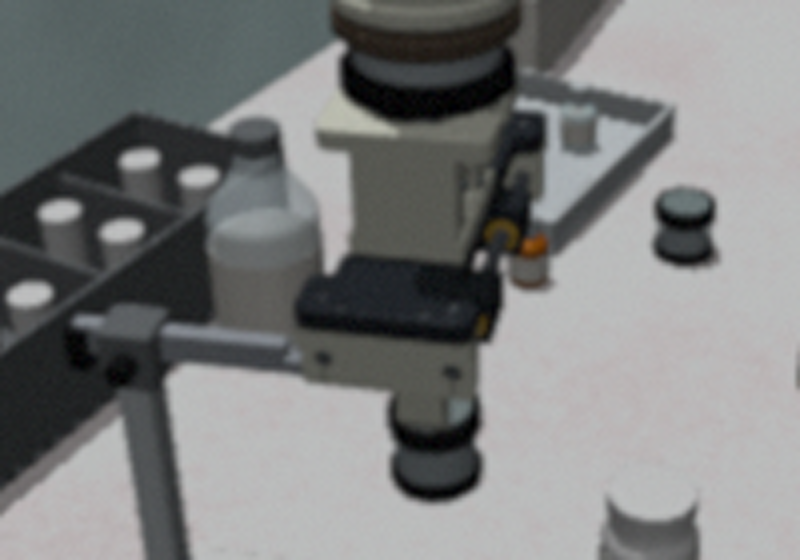

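The loupe (centre zoom px ~(435,440)) straddles the tip, which is hidden behind the gripper. I'll check for touch before going on.

```bash
python3 -m jog '[{"tx":0.001,"ty":0,"tz":0,"rx":0,"ry":0,"rz":0,"gripper":1},{"tx":0.001,"ty":0,"tz":0,"rx":0,"ry":0,"rz":0,"gripper":1}]'
python3 - <<'E'
from h import *
q=w(-.04,0);go([q[0],q[1],.192],-71.6);st()
E
```

```text
t: 6.97
ee_pos: [0.4763, 0.1423, 0.1924]
tcp_rot: [179.9, 0.0, -71.5]
force: [1.4, 0.5, -1.5]
grip_width: 0.0399
t 6.9667 pos [0.4763 0.1423 0.1924] rot [ 1.7994e+02  2.0000e-02 -7.1500e+01] F [ 1.39  0.49 -1.46] M [-0.03  0.04 -0.04] w 0.0399
shift [ 0.0007 -0.0464  0.0003] rot [0.001  0.0003 0.0018]
t 6.97 stand x -0.0864 y 0.0006 tcpz 0.1924 barz~ 0.2204 F [ 1.39  0.49 -1.46] yaw -71.50 w 0.0399
```

```bash
python3 -m jog '[{"tx":0.001,"ty":-0.007,"tz":0,"rx":0,"ry":0,"rz":0,"gripper":1},{"tx":0.001,"ty":-0.017,"tz":0,"rx":0,"ry":0,"rz":0,"gripper":1},{"tx":0.001,"ty":-0.028,"tz":0,"rx":0,"ry":0,"rz":0,"gripper":1},{"tx":0.001,"ty":-0.039,"tz":0,"rx":0,"ry":0,"rz":0,"gripper":1},{"tx":0.001,"ty":-0.045,"tz":0,"rx":0,"ry":0,"rz":0,"gripper":1}]'
python3 -m jog '[{"tx":0,"ty":0,"tz":0,"rx":0,"ry":0,"rz":0,"gripper":1},{"tx":0,"ty":0,"tz":0,"rx":0,"ry":0,"rz":0,"gripper":1}]'
python3 - <<'E'
from h import *
s=cam('side')
q=w(-.04,0);go([q[0],q[1],.176],-71.6);st()
cv2.imwrite('pics/b3.png',cv2.resize(s['img'][130:270,205:405],None,fx=4,fy=4,interpolation=cv2.INTER_CUBIC))
E
```

```text
t: 7.38
ee_pos: [0.5215, 0.156, 0.193]
tcp_rot: [-179.9, 0.0, -71.5]
force: [-0.2, 0.4, -1.4]
grip_width: 0.04
t: 7.55
ee_pos: [0.5195, 0.1559, 0.1925]
tcp_rot: [180.0, 0.0, -71.5]
force: [0.0, -0.3, -1.0]
grip_width: 0.0395
t 7.6 pos [0.5191 0.1557 0.1925] rot [ 1.7995e+02  1.0000e-02 -7.1490e+01] F [ 0.47 -0.65 -2.25] M [-0.   -0.01  0.01] w 0.0398
shift [-0.0002 -0.0016  0.0165] rot [0.0008 0.0001 0.0019]
t 7.60 stand x -0.0416 y -0.0002 tcpz 0.1925 barz~ 0.2205 F [ 0.47 -0.65 -2.25] yaw -71.49 w 0.0398
```

View pics/b3.png

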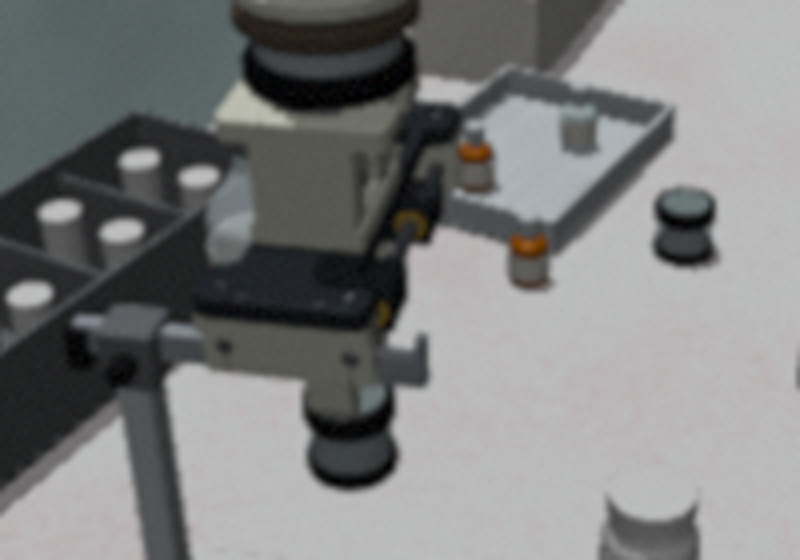

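The loupe is over the arm, with the tip's upturn at zoom px (422,355) clear on the open side. Lowering towards contact.

```bash
python3 -m jog '[{"tx":0,"ty":0,"tz":0.003,"rx":0,"ry":0,"rz":0,"gripper":1},{"tx":0,"ty":0,"tz":0.008,"rx":0,"ry":0,"rz":0,"gripper":1},{"tx":0,"ty":0,"tz":0.013,"rx":0,"ry":0,"rz":0,"gripper":1},{"tx":0,"ty":0,"tz":0.016,"rx":0,"ry":0,"rz":0,"gripper":1},{"tx":0,"ty":0,"tz":0.016,"rx":0,"ry":0,"rz":0,"gripper":1}]'
python3 -m jog '[{"tx":0,"ty":0,"tz":0,"rx":0,"ry":0,"rz":0,"gripper":1},{"tx":0,"ty":0,"tz":0,"rx":0,"ry":0,"rz":0,"gripper":1}]'
python3 - <<'E'
from h import *
st()
E
```

```text
t: 8.02
ee_pos: [0.5188, 0.1552, 0.1757]
tcp_rot: [179.9, 0.0, -71.5]
force: [0.1, 0.4, -2.1]
grip_width: 0.04
t: 8.18
ee_pos: [0.5196, 0.1557, 0.1768]
tcp_rot: [-180.0, 0.0, -71.5]
force: [0.4, 0.6, -2.6]
grip_width: 0.0399
t 8.18 stand x -0.0411 y -0.0003 tcpz 0.1768 barz~ 0.2048 F [ 0.43  0.55 -2.56] yaw -71.50 w 0.0399
```

```bash
python3 -m jog '[{"tx":0,"ty":0,"tz":0.001,"rx":0,"ry":0,"rz":0,"gripper":1},{"tx":0,"ty":0,"tz":0.002,"rx":0,"ry":0,"rz":0,"gripper":1},{"tx":0,"ty":0,"tz":0.003,"rx":0,"ry":0,"rz":0,"gripper":1},{"tx":0,"ty":0,"tz":0.003,"rx":0,"ry":0,"rz":0,"gripper":1}]'
python3 -m jog '[{"tx":0,"ty":0,"tz":0.0005,"rx":0,"ry":0,"rz":0,"gripper":1},{"tx":0,"ty":0,"tz":0.0005,"rx":0,"ry":0,"rz":0,"gripper":1}]';python3 -m jog '[{"tx":0,"ty":0,"tz":0.0005,"rx":0,"ry":0,"rz":0,"gripper":1},{"tx":0,"ty":0,"tz":0.0005,"rx":0,"ry":0,"rz":0,"gripper":1}]'
```

```text
t: 8.52
ee_pos: [0.5195, 0.1556, 0.1736]
tcp_rot: [180.0, -0.0, -71.5]
force: [-0.1, 0.8, -2.8]
grip_width: 0.0398
t: 8.68
ee_pos: [0.5195, 0.1557, 0.1732]
tcp_rot: [180.0, 0.0, -71.5]
force: [-0.5, 0.6, -1.1]
grip_width: 0.0403
t: 8.85
ee_pos: [0.5196, 0.1557, 0.1727]
tcp_rot: [-180.0, 0.0, -71.5]
force: [-0.1, -0.1, -1.5]
grip_width: 0.0397
```

```bash
python3 -m jog '[{"tx":0,"ty":0,"tz":0.0005,"rx":0,"ry":0,"rz":0,"gripper":1},{"tx":0,"ty":0,"tz":0.0005,"rx":0,"ry":0,"rz":0,"gripper":1}]';python3 -m jog '[{"tx":0,"ty":0,"tz":0.0005,"rx":0,"ry":0,"rz":0,"gripper":1},{"tx":0,"ty":0,"tz":0.0005,"rx":0,"ry":0,"rz":0,"gripper":1}]'
```

```text
t: 9.02
ee_pos: [0.5197, 0.1557, 0.1724]
tcp_rot: [-180.0, -0.0, -71.5]
force: [-0.5, -0.3, 0.3]
grip_width: 0.0395
t: 9.18
ee_pos: [0.5197, 0.1557, 0.172]
tcp_rot: [-180.0, -0.0, -71.5]
force: [-1.1, -0.6, 2.3]
grip_width: 0.0398
```

```bash
python3 -m jog '[{"tx":0,"ty":-0.0015,"tz":0,"rx":0,"ry":0,"rz":0,"gripper":1},{"tx":0,"ty":-0.003,"tz":0,"rx":0,"ry":0,"rz":0,"gripper":1},{"tx":0,"ty":-0.0045,"tz":0,"rx":0,"ry":0,"rz":0,"gripper":1},{"tx":0,"ty":-0.006,"tz":0,"rx":0,"ry":0,"rz":0,"gripper":1},{"tx":0,"ty":-0.0075,"tz":0,"rx":0,"ry":0,"rz":0,"gripper":1}]';python3 - <<'E'
from h import *
st();st()
E
```

```text
t: 9.6
ee_pos: [0.5266, 0.158, 0.1717]
tcp_rot: [180.0, -0.0, -71.5]
force: [-3.0, -1.4, 3.0]
grip_width: 0.0394
t 9.60 stand x -0.0337 y -0.0003 tcpz 0.1717 barz~ 0.1997 F [-2.97 -1.4   3.03] yaw -71.50 w 0.0394
t 9.60 stand x -0.0337 y -0.0003 tcpz 0.1717 barz~ 0.1997 F [-2.97 -1.4   3.03] yaw -71.50 w 0.0394
```

```bash
python3 -m jog '[{"tx":0,"ty":-0.001,"tz":-0.0002,"rx":0,"ry":0,"rz":0,"gripper":1},{"tx":0,"ty":-0.002,"tz":-0.0002,"rx":0,"ry":0,"rz":0,"gripper":1},{"tx":0,"ty":-0.003,"tz":-0.0002,"rx":0,"ry":0,"rz":0,"gripper":1},{"tx":0,"ty":-0.004,"tz":-0.0002,"rx":0,"ry":0,"rz":0,"gripper":1},{"tx":0,"ty":-0.005,"tz":-0.0002,"rx":0,"ry":0,"rz":0,"gripper":1}]';python3 - <<'E'
from h import *
st()
E
python3 -m jog '[{"tx":0,"ty":-0.001,"tz":0,"rx":0,"ry":0,"rz":0,"gripper":1},{"tx":0,"ty":-0.002,"tz":0,"rx":0,"ry":0,"rz":0,"gripper":1},{"tx":0,"ty":-0.003,"tz":0,"rx":0,"ry":0,"rz":0,"gripper":1}]';python3 - <<'E'
from h import *
st()
E
```

```text
t: 10.02
ee_pos: [0.5315, 0.1597, 0.1719]
tcp_rot: [-180.0, 0.0, -71.5]
force: [-2.2, -0.6, 3.0]
grip_width: 0.0405
t 10.02 stand x -0.0285 y -0.0004 tcpz 0.1719 barz~ 0.1999 F [-2.22 -0.59  2.97] yaw -71.51 w 0.0405
t: 10.27
ee_pos: [0.5344, 0.1606, 0.1719]
tcp_rot: [-180.0, -0.0, -71.5]
force: [-1.9, -0.3, 0.9]
grip_width: 0.0397
t 10.27 stand x -0.0255 y -0.0004 tcpz 0.1719 barz~ 0.1999 F [-1.89 -0.33  0.94] yaw -71.51 w 0.0397
```

```bash
python3 -m jog '[{"tx":0,"ty":-0.001,"tz":0,"rx":0,"ry":0,"rz":0,"gripper":1},{"tx":0,"ty":-0.002,"tz":0,"rx":0,"ry":0,"rz":0,"gripper":1},{"tx":0,"ty":-0.002,"tz":0,"rx":0,"ry":0,"rz":0,"gripper":1}]'
python3 -m jog '[{"tx":0,"ty":-0.001,"tz":0,"rx":0,"ry":0,"rz":0,"gripper":1},{"tx":0,"ty":-0.001,"tz":0,"rx":0,"ry":0,"rz":0,"gripper":1}]'
python3 -m jog '[{"tx":0,"ty":-0.001,"tz":0,"rx":0,"ry":0,"rz":0,"gripper":1},{"tx":0,"ty":-0.001,"tz":0,"rx":0,"ry":0,"rz":0,"gripper":1}]'
python3 - <<'E'
from h import *
st()
E
```

```text
t: 10.52
ee_pos: [0.5365, 0.1613, 0.172]
tcp_rot: [-180.0, 0.0, -71.5]
force: [-0.7, 0.2, 2.6]
grip_width: 0.0402
t: 10.68
ee_pos: [0.5374, 0.1616, 0.172]
tcp_rot: [-180.0, 0.0, -71.5]
force: [-1.2, -0.7, 1.8]
grip_width: 0.0401
t: 10.85
ee_pos: [0.5382, 0.1619, 0.172]
tcp_rot: [-180.0, 0.0, -71.5]
force: [-2.2, -0.0, 1.1]
grip_width: 0.0399
t 10.85 stand x -0.0215 y -0.0003 tcpz 0.1720 barz~ 0.2000 F [-2.21 -0.02  1.12] yaw -71.50 w 0.0399
```

```bash
python3 -m jog '[{"tx":0,"ty":-0.001,"tz":0,"rx":0,"ry":0,"rz":0,"gripper":1},{"tx":0,"ty":-0.001,"tz":0,"rx":0,"ry":0,"rz":0,"gripper":1}]'
python3 -m jog '[{"tx":0,"ty":-0.001,"tz":0,"rx":0,"ry":0,"rz":0,"gripper":1},{"tx":0,"ty":-0.001,"tz":0,"rx":0,"ry":0,"rz":0,"gripper":1}]'
python3 -m jog '[{"tx":0,"ty":-0.001,"tz":0,"rx":0,"ry":0,"rz":0,"gripper":1},{"tx":0,"ty":-0.001,"tz":0,"rx":0,"ry":0,"rz":0,"gripper":1}]'
python3 - <<'E'
from h import *
st()
E
```

```text
t: 11.02
ee_pos: [0.5392, 0.1622, 0.172]
tcp_rot: [-180.0, 0.0, -71.5]
force: [-1.6, -0.5, 1.7]
grip_width: 0.0402
t: 11.18
ee_pos: [0.5405, 0.1626, 0.172]
tcp_rot: [-179.9, 0.0, -71.5]
force: [-0.6, 0.6, 0.6]
grip_width: 0.0403
t: 11.35
ee_pos: [0.5414, 0.1629, 0.1718]
tcp_rot: [-180.0, 0.0, -71.5]
force: [0.7, 0.1, -2.1]
grip_width: 0.04
t 11.35 stand x -0.0181 y -0.0004 tcpz 0.1718 barz~ 0.1998 F [ 0.7   0.08 -2.12] yaw -71.51 w 0.0400
```

Load and friction vanished at stand x ≈ -0.018, so the bar is over the notch. Sinking carefully.

```bash
python3 -m jog '[{"tx":0,"ty":-0.0004,"tz":0.0005,"rx":0,"ry":0,"rz":0,"gripper":1},{"tx":0,"ty":-0.0004,"tz":0.001,"rx":0,"ry":0,"rz":0,"gripper":1}]'
python3 -m jog '[{"tx":0,"ty":0,"tz":0.0005,"rx":0,"ry":0,"rz":0,"gripper":1},{"tx":0,"ty":0,"tz":0.001,"rx":0,"ry":0,"rz":0,"gripper":1}]'
python3 - <<'E'
from h import *
st()
E
```

```text
t: 11.52
ee_pos: [0.5417, 0.163, 0.1709]
tcp_rot: [-180.0, 0.0, -71.5]
force: [0.1, -0.2, 0.6]
grip_width: 0.0401
t: 11.68
ee_pos: [0.5419, 0.1631, 0.1703]
tcp_rot: [-179.9, 0.0, -71.5]
force: [1.8, 0.2, 1.0]
grip_width: 0.0402
t 11.68 stand x -0.0176 y -0.0003 tcpz 0.1703 barz~ 0.1983 F [1.83 0.22 1.03] yaw -71.51 w 0.0402
```

```bash
python3 -m jog '[{"tx":0,"ty":-0.0005,"tz":0,"rx":0,"ry":0,"rz":0,"gripper":1},{"tx":0,"ty":-0.0005,"tz":0.0005,"rx":0,"ry":0,"rz":0,"gripper":1}]'
python3 -m jog '[{"tx":0,"ty":0,"tz":0.0005,"rx":0,"ry":0,"rz":0,"gripper":1},{"tx":0,"ty":0,"tz":0.0005,"rx":0,"ry":0,"rz":0,"gripper":1}]'
python3 - <<'E'
from h import *
st()
E
```

```text
t: 11.85
ee_pos: [0.5423, 0.1633, 0.1697]
tcp_rot: [-179.9, 0.0, -71.5]
force: [2.4, 1.1, 0.5]
grip_width: 0.0399
t: 12.02
ee_pos: [0.5423, 0.1633, 0.1691]
tcp_rot: [-179.9, 0.0, -71.5]
force: [4.0, 1.1, 0.2]
grip_width: 0.0403
t 12.02 stand x -0.0171 y -0.0003 tcpz 0.1691 barz~ 0.1971 F [3.97 1.06 0.18] yaw -71.51 w 0.0403
```

```bash
python3 -m jog '[{"tx":0,"ty":-0.0005,"tz":0,"rx":0,"ry":0,"rz":0,"gripper":1},{"tx":0,"ty":-0.001,"tz":0,"rx":0,"ry":0,"rz":0,"gripper":1},{"tx":0,"ty":-0.001,"tz":0,"rx":0,"ry":0,"rz":0,"gripper":1}]'
python3 - <<'E'
from h import *
st()
E
```

```text
t: 12.27
ee_pos: [0.5424, 0.1633, 0.1687]
tcp_rot: [180.0, 0.0, -71.5]
force: [2.6, 0.3, -1.7]
grip_width: 0.0398
t 12.27 stand x -0.0170 y -0.0003 tcpz 0.1687 barz~ 0.1967 F [ 2.6   0.32 -1.67] yaw -71.50 w 0.0398
```

```bash
python3 -m jog '[{"tx":0,"ty":0,"tz":0,"rx":0,"ry":0,"rz":0,"gripper":1},{"tx":0,"ty":0,"tz":0,"rx":0,"ry":0,"rz":0,"gripper":1}]'
python3 -m jog '[{"tx":0,"ty":0,"tz":0.0005,"rx":0,"ry":0,"rz":0,"gripper":1},{"tx":0,"ty":0,"tz":0.001,"rx":0,"ry":0,"rz":0,"gripper":1}]'
python3 - <<'E'
from h import *
st()
E
```

```text
t: 12.43
ee_pos: [0.5425, 0.1633, 0.1688]
tcp_rot: [180.0, -0.0, -71.5]
force: [1.8, 0.6, -1.0]
grip_width: 0.0398
t: 12.6
ee_pos: [0.5425, 0.1633, 0.1678]
tcp_rot: [180.0, -0.0, -71.5]
force: [1.5, 0.8, -0.7]
grip_width: 0.04
t 12.60 stand x -0.0170 y -0.0003 tcpz 0.1678 barz~ 0.1958 F [ 1.48  0.84 -0.75] yaw -71.50 w 0.0400
```

```bash
python3 -m jog '[{"tx":0,"ty":-0.0003,"tz":0.0005,"rx":0,"ry":0,"rz":0,"gripper":1},{"tx":0,"ty":-0.0003,"tz":0.001,"rx":0,"ry":0,"rz":0,"gripper":1},{"tx":0,"ty":-0.0003,"tz":0.0015,"rx":0,"ry":0,"rz":0,"gripper":1}]'
python3 -m jog '[{"tx":0,"ty":0,"tz":0.0005,"rx":0,"ry":0,"rz":0,"gripper":1},{"tx":0,"ty":0,"tz":0.001,"rx":0,"ry":0,"rz":0,"gripper":1},{"tx":0,"ty":0,"tz":0.001,"rx":0,"ry":0,"rz":0,"gripper":1}]'
python3 - <<'E'
from h import *
st()
E
```

```text
t: 12.85
ee_pos: [0.5426, 0.1634, 0.1661]
tcp_rot: [180.0, -0.0, -71.5]
force: [0.6, 0.0, -1.8]
grip_width: 0.0401
t: 13.1
ee_pos: [0.5427, 0.1634, 0.1652]
tcp_rot: [180.0, -0.0, -71.5]
force: [0.4, 0.3, -0.7]
grip_width: 0.04
t 13.10 stand x -0.0168 y -0.0003 tcpz 0.1652 barz~ 0.1932 F [ 0.44  0.34 -0.67] yaw -71.50 w 0.0400
```

```bash
python3 -m jog '[{"tx":0,"ty":0,"tz":0.0005,"rx":0,"ry":0,"rz":0,"gripper":1},{"tx":0,"ty":0,"tz":0.0005,"rx":0,"ry":0,"rz":0,"gripper":1}]'
python3 -m jog '[{"tx":0,"ty":0,"tz":0.0005,"rx":0,"ry":0,"rz":0,"gripper":1},{"tx":0,"ty":0,"tz":0.0005,"rx":0,"ry":0,"rz":0,"gripper":1}]'
python3 - <<'E'
from h import *
st()
E
```

```text
t: 13.27
ee_pos: [0.5428, 0.1635, 0.1648]
tcp_rot: [180.0, -0.0, -71.5]
force: [0.6, 0.1, -2.0]
grip_width: 0.0402
t: 13.43
ee_pos: [0.5428, 0.1635, 0.1644]
tcp_rot: [180.0, -0.0, -71.5]
force: [-0.2, -0.3, -0.4]
grip_width: 0.04
t 13.43 stand x -0.0166 y -0.0003 tcpz 0.1644 barz~ 0.1924 F [-0.19 -0.26 -0.37] yaw -71.50 w 0.0400
```

```bash
python3 -m jog '[{"tx":0,"ty":0,"tz":0.0005,"rx":0,"ry":0,"rz":0,"gripper":1},{"tx":0,"ty":0,"tz":0.0005,"rx":0,"ry":0,"rz":0,"gripper":1}]'
python3 -m jog '[{"tx":0,"ty":0,"tz":0.0005,"rx":0,"ry":0,"rz":0,"gripper":1},{"tx":0,"ty":0,"tz":0.0005,"rx":0,"ry":0,"rz":0,"gripper":1}]'
python3 - <<'E'
from h import *
st()
s=cam('side')
cv2.imwrite('pics/c1.png',cv2.resize(s['img'][130:270,205:405],None,fx=4,fy=4,interpolation=cv2.INTER_CUBIC))
E
```

```text
t: 13.6
ee_pos: [0.5429, 0.1635, 0.1641]
tcp_rot: [180.0, -0.0, -71.5]
force: [-1.9, -0.6, 1.5]
grip_width: 0.0401
t: 13.77
ee_pos: [0.5429, 0.1635, 0.1637]
tcp_rot: [180.0, -0.0, -71.5]
force: [-2.5, -1.2, 3.0]
grip_width: 0.0398
t 13.77 stand x -0.0165 y -0.0003 tcpz 0.1637 barz~ 0.1917 F [-2.54 -1.23  2.96] yaw -71.50 w 0.0398
```

View pics/c1.png

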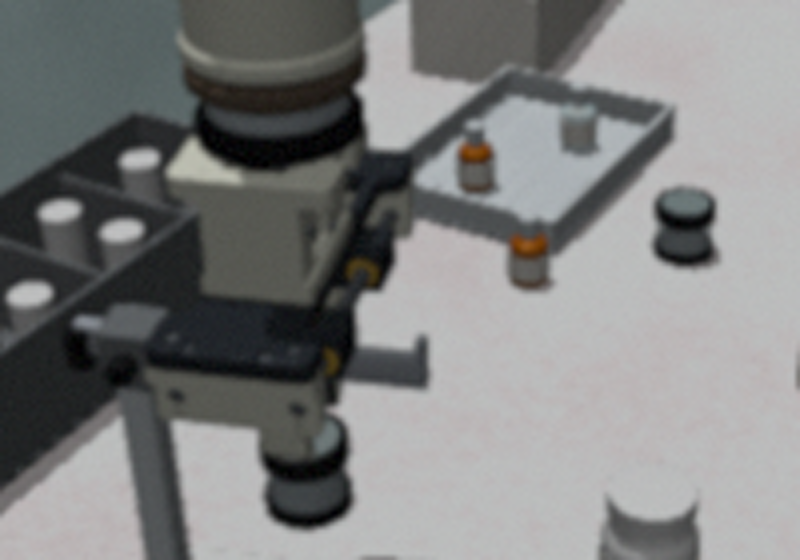

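```bash
python3 -m jog '[{"tx":0,"ty":0.0003,"tz":0.0003,"rx":0,"ry":0,"rz":0,"gripper":1},{"tx":0,"ty":0.0003,"tz":0.0005,"rx":0,"ry":0,"rz":0,"gripper":1}]'
python3 -m jog '[{"tx":0,"ty":0,"tz":0.0005,"rx":0,"ry":0,"rz":0,"gripper":1},{"tx":0,"ty":0,"tz":0.0005,"rx":0,"ry":0,"rz":0,"gripper":1}]'
python3 - <<'E'
from h import *
st()
E
```

```text
t: 13.98
ee_pos: [0.5429, 0.1635, 0.1633]
tcp_rot: [-180.0, -0.0, -71.5]
force: [-3.1, -0.2, 5.8]
grip_width: 0.0402
t: 14.15
ee_pos: [0.5429, 0.1635, 0.1629]
tcp_rot: [-180.0, -0.0, -71.5]
force: [-3.5, -2.2, 7.4]
grip_width: 0.0399
t 14.15 stand x -0.0165 y -0.0003 tcpz 0.1629 barz~ 0.1909 F [-3.48 -2.24  7.39] yaw -71.51 w 0.0399
```

```bash
python3 -m jog '[{"tx":0,"ty":0.0003,"tz":0,"rx":0,"ry":0,"rz":0,"gripper":1},{"tx":0,"ty":0.0003,"tz":0.0001,"rx":0,"ry":0,"rz":0,"gripper":1},{"tx":0,"ty":0.0003,"tz":0.0001,"rx":0,"ry":0,"rz":0,"gripper":1}]'
python3 -m jog '[{"tx":0,"ty":0,"tz":0,"rx":0,"ry":0,"rz":0,"gripper":1},{"tx":0,"ty":0,"tz":0,"rx":0,"ry":0,"rz":0,"gripper":1},{"tx":0,"ty":0,"tz":0,"rx":0,"ry":0,"rz":0,"gripper":1}]'
python3 -m jog '[{"tx":0,"ty":0,"tz":0,"rx":0,"ry":0,"rz":0,"gripper":1},{"tx":0,"ty":0,"tz":0,"rx":0,"ry":0,"rz":0,"gripper":1},{"tx":0,"ty":0,"tz":0,"rx":0,"ry":0,"rz":0,"gripper":1}]'
python3 -m jog '[{"tx":0,"ty":0,"tz":0,"rx":0,"ry":0,"rz":0,"gripper":1},{"tx":0,"ty":0,"tz":0,"rx":0,"ry":0,"rz":0,"gripper":1},{"tx":0,"ty":0,"tz":0,"rx":0,"ry":0,"rz":0,"gripper":1}]'
```

```text
t: 14.4
ee_pos: [0.5429, 0.1635, 0.163]
tcp_rot: [-179.9, -0.0, -71.5]
force: [-2.3, -1.8, 5.9]
grip_width: 0.0399
t: 14.65
ee_pos: [0.5429, 0.1635, 0.163]
tcp_rot: [-179.9, -0.0, -71.5]
force: [-2.4, -1.2, 6.6]
grip_width: 0.04
t: 14.9
ee_pos: [0.543, 0.1635, 0.163]
tcp_rot: [-179.9, -0.0, -71.5]
force: [-2.3, -1.5, 6.5]
grip_width: 0.0402
t: 15.15
ee_pos: [0.543, 0.1635, 0.163]
tcp_rot: [-179.9, -0.0, -71.5]
force: [-1.8, -1.1, 6.9]
grip_width: 0.0401
```

```bash
python3 -m jog '[{"tx":0,"ty":0.0001,"tz":0.0003,"rx":0,"ry":0,"rz":0,"gripper":1},{"tx":0,"ty":0.0001,"tz":0.0003,"rx":0,"ry":0,"rz":0,"gripper":1},{"tx":0,"ty":0.0001,"tz":0.0003,"rx":0,"ry":0,"rz":0,"gripper":1},{"tx":0,"ty":0.0001,"tz":0.0003,"rx":0,"ry":0,"rz":0,"gripper":1}]'
python3 -m jog '[{"tx":0,"ty":0,"tz":0,"rx":0,"ry":0,"rz":0,"gripper":1},{"tx":0,"ty":0,"tz":0,"rx":0,"ry":0,"rz":0,"gripper":1},{"tx":0,"ty":0,"tz":0,"rx":0,"ry":0,"rz":0,"gripper":1},{"tx":0,"ty":0,"tz":0,"rx":0,"ry":0,"rz":0,"gripper":1}]'
python3 -m jog '[{"tx":0,"ty":0,"tz":0,"rx":0,"ry":0,"rz":0,"gripper":1},{"tx":0,"ty":0,"tz":0,"rx":0,"ry":0,"rz":0,"gripper":1},{"tx":0,"ty":0,"tz":0,"rx":0,"ry":0,"rz":0,"gripper":1},{"tx":0,"ty":0,"tz":0,"rx":0,"ry":0,"rz":0,"gripper":1}]'
```

```text
t: 15.48
ee_pos: [0.543, 0.1635, 0.1629]
tcp_rot: [-179.9, -0.0, -71.5]
force: [-1.3, -1.0, 7.1]
grip_width: 0.0401
t: 15.82
ee_pos: [0.543, 0.1635, 0.1628]
tcp_rot: [-179.9, -0.0, -71.5]
force: [-2.7, -1.0, 8.2]
grip_width: 0.0401
t: 16.15
ee_pos: [0.543, 0.1635, 0.1629]
tcp_rot: [-179.9, -0.0, -71.5]
force: [-2.9, -0.9, 7.3]
grip_width: 0.0398
```

The tug held at 7–8 N for over a second. Unload, then release.

```bash
python3 -m jog '[{"tx":0,"ty":0.0002,"tz":-0.0005,"rx":0,"ry":0,"rz":0,"gripper":1},{"tx":0,"ty":0.0003,"tz":-0.001,"rx":0,"ry":0,"rz":0,"gripper":1},{"tx":0,"ty":0.0003,"tz":-0.0013,"rx":0,"ry":0,"rz":0,"gripper":1},{"tx":0,"ty":0.0003,"tz":-0.0013,"rx":0,"ry":0,"rz":0,"gripper":1}]'
python3 -m jog '[{"tx":0,"ty":0,"tz":0,"rx":0,"ry":0,"rz":0,"gripper":1},{"tx":0,"ty":0,"tz":0,"rx":0,"ry":0,"rz":0,"gripper":1},{"tx":0,"ty":0,"tz":0,"rx":0,"ry":0,"rz":0,"gripper":1}]'
python3 - <<'E'
from h import *
st()
print(np.round(arm.read_state()['moment'],3))
E
```

```text
t: 16.48
ee_pos: [0.5428, 0.1635, 0.1637]
tcp_rot: [-179.9, 0.0, -71.5]
force: [0.7, -0.2, 3.0]
grip_width: 0.0401
t: 16.73
ee_pos: [0.5427, 0.1634, 0.1636]
tcp_rot: [-179.9, 0.0, -71.5]
force: [1.4, 0.9, 3.4]
grip_width: 0.0393
t 16.73 stand x -0.0167 y -0.0003 tcpz 0.1636 barz~ 0.1916 F [1.35 0.94 3.42] yaw -71.51 w 0.0393
[ 0.111 -0.44  -0.023]
```

```bash
python3 -m jog '[{"tx":0,"ty":-0.0001,"tz":-0.0003,"rx":0,"ry":0,"rz":0,"gripper":1},{"tx":0,"ty":-0.0001,"tz":-0.0006,"rx":0,"ry":0,"rz":0,"gripper":1},{"tx":0,"ty":-0.0001,"tz":-0.0006,"rx":0,"ry":0,"rz":0,"gripper":1},{"tx":0,"ty":-0.0001,"tz":-0.0006,"rx":0,"ry":0,"rz":0,"gripper":1}]'
python3 - <<'E'
from h import *
st()
E
```

```text
t: 17.07
ee_pos: [0.5425, 0.1634, 0.164]
tcp_rot: [-179.9, 0.0, -71.5]
force: [3.0, 1.1, 1.5]
grip_width: 0.04
t 17.07 stand x -0.0169 y -0.0003 tcpz 0.1640 barz~ 0.1920 F [2.96 1.06 1.46] yaw -71.51 w 0.0400
```

```bash
python3 -m jog '[{"tx":0,"ty":-0.0004,"tz":-0.0002,"rx":0,"ry":0,"rz":0,"gripper":1},{"tx":0,"ty":-0.0004,"tz":-0.0003,"rx":0,"ry":0,"rz":0,"gripper":1},{"tx":0,"ty":-0.0004,"tz":-0.0003,"rx":0,"ry":0,"rz":0,"gripper":1},{"tx":0,"ty":-0.0004,"tz":-0.0003,"rx":0,"ry":0,"rz":0,"gripper":1}]'
python3 - <<'E'
from h import *
st()
E
```

```text
t: 17.4
ee_pos: [0.5425, 0.1634, 0.1641]
tcp_rot: [180.0, 0.0, -71.5]
force: [3.8, 1.5, 1.3]
grip_width: 0.0399
t 17.40 stand x -0.0170 y -0.0003 tcpz 0.1641 barz~ 0.1921 F [3.77 1.46 1.28] yaw -71.50 w 0.0399
```

```bash
python3 -m jog '[{"tx":0,"ty":-0.0004,"tz":0,"rx":0,"ry":0,"rz":0,"gripper":1},{"tx":0,"ty":-0.0008,"tz":-0.0002,"rx":0,"ry":0,"rz":0,"gripper":1},{"tx":0,"ty":-0.0008,"tz":-0.0003,"rx":0,"ry":0,"rz":0,"gripper":1},{"tx":0,"ty":-0.0008,"tz":-0.0003,"rx":0,"ry":0,"rz":0,"gripper":1}]'
python3 - <<'E'
from h import *
st()
E
```

```text
t: 17.73
ee_pos: [0.5426, 0.1634, 0.1642]
tcp_rot: [179.9, -0.0, -71.5]
force: [1.0, 0.6, 0.6]
grip_width: 0.0399
t 17.73 stand x -0.0168 y -0.0003 tcpz 0.1642 barz~ 0.1922 F [0.95 0.55 0.64] yaw -71.50 w 0.0399
```

```bash
python3 -m jog '[{"tx":0,"ty":0,"tz":0,"rx":0,"ry":0,"rz":0,"gripper":0.55},{"tx":0,"ty":0,"tz":0,"rx":0,"ry":0,"rz":0,"gripper":0.52},{"tx":0,"ty":0,"tz":0,"rx":0,"ry":0,"rz":0,"gripper":0.45},{"tx":0,"ty":0,"tz":0,"rx":0,"ry":0,"rz":0,"gripper":0.35},{"tx":0,"ty":0,"tz":0,"rx":0,"ry":0,"rz":0,"gripper":0.2}]' 5
python3 -m jog '[{"tx":0,"ty":0,"tz":0,"rx":0,"ry":0,"rz":0,"gripper":0.2},{"tx":0,"ty":0,"tz":0,"rx":0,"ry":0,"rz":0,"gripper":0.2},{"tx":0,"ty":0,"tz":0,"rx":0,"ry":0,"rz":0,"gripper":0.2},{"tx":0,"ty":0,"tz":0,"rx":0,"ry":0,"rz":0,"gripper":0.2}]'
python3 - <<'E'
from h import *
st()
s=cam('side')
cv2.imwrite('pics/d1.png',cv2.resize(s['img'][130:270,205:405],None,fx=4,fy=4,interpolation=cv2.INTER_CUBIC))
E
```

```text
t: 18.15
ee_pos: [0.5431, 0.1634, 0.1644]
tcp_rot: [180.0, -0.0, -71.5]
force: [0.3, 0.2, -0.3]
grip_width: 0.0595
t: 18.48
ee_pos: [0.5433, 0.1636, 0.1645]
tcp_rot: [180.0, 0.0, -71.5]
force: [0.1, 0.3, 0.1]
grip_width: 0.0731
t 18.48 stand x -0.0162 y -0.0003 tcpz 0.1645 barz~ 0.1925 F [0.07 0.34 0.1 ] yaw -71.51 w 0.0731
```

View pics/d1.png

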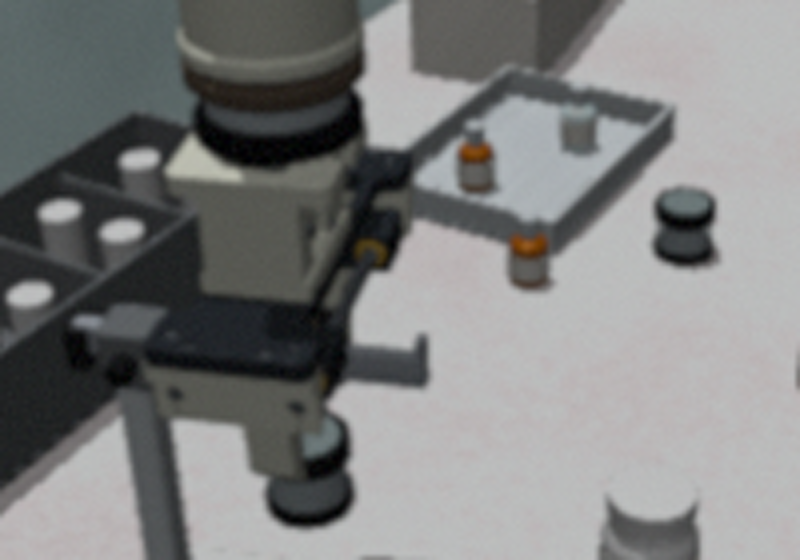

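The fingers are clear and the loupe (px ~(310,470)) hangs. Retreating straight up.

```bash
python3 -m jog '[{"tx":0,"ty":0,"tz":-0.003,"rx":0,"ry":0,"rz":0,"gripper":0.2},{"tx":0,"ty":0,"tz":-0.01,"rx":0,"ry":0,"rz":0,"gripper":0.2},{"tx":0,"ty":0,"tz":-0.02,"rx":0,"ry":0,"rz":0,"gripper":0.2},{"tx":0,"ty":0,"tz":-0.032,"rx":0,"ry":0,"rz":0,"gripper":0.2},{"tx":0,"ty":0,"tz":-0.045,"rx":0,"ry":0,"rz":0,"gripper":0.2}]'
python3 -m jog '[{"tx":0,"ty":0,"tz":-0.015,"rx":0,"ry":0,"rz":0,"gripper":0.2},{"tx":0,"ty":0,"tz":-0.03,"rx":0,"ry":0,"rz":0,"gripper":0.2},{"tx":0,"ty":0,"tz":-0.045,"rx":0,"ry":0,"rz":0,"gripper":0.2},{"tx":0,"ty":0,"tz":-0.06,"rx":0,"ry":0,"rz":0,"gripper":0.2},{"tx":0,"ty":0,"tz":-0.07,"rx":0,"ry":0,"rz":0,"gripper":0.2}]'
python3 -m jog '[{"tx":0,"ty":0,"tz":-0.005,"rx":0,"ry":0,"rz":0,"gripper":0.2},{"tx":0,"ty":0,"tz":-0.005,"rx":0,"ry":0,"rz":0,"gripper":0.2},{"tx":0,"ty":0,"tz":-0.005,"rx":0,"ry":0,"rz":0,"gripper":0.2},{"tx":0,"ty":0,"tz":-0.005,"rx":0,"ry":0,"rz":0,"gripper":0.2},{"tx":0,"ty":0,"tz":-0.005,"rx":0,"ry":0,"rz":0,"gripper":0.2}]'
python3 - <<'E'
from h import *
st()
a=cam('side')['img'];b=cam('top')['img']
for i in range(3): c=cam('side')['img']
print('moved px',(cv2.absdiff(a,c).max(2)>40).sum())
cv2.imwrite('pics/d2.png',cv2.resize(c[120:270,205:405],None,fx=4,fy=4,interpolation=cv2.INTER_CUBIC)); cv2.imwrite('pics/d2t.png',b)
E
```

```text
t: 18.95
ee_pos: [0.5433, 0.1638, 0.211]
tcp_rot: [-180.0, 0.0, -71.5]
force: [-0.3, -0.0, -0.5]
grip_width: 0.0734
t: 19.37
ee_pos: [0.544, 0.1642, 0.2826]
tcp_rot: [-179.8, -0.0, -71.5]
force: [-0.3, 1.0, 0.3]
grip_width: 0.0733
t: 19.78
ee_pos: [0.5428, 0.1633, 0.2836]
tcp_rot: [179.9, 0.0, -71.5]
force: [0.4, -0.1, -0.4]
grip_width: 0.0733
t 19.78 stand x -0.0167 y -0.0004 tcpz 0.2836 barz~ 0.3116 F [ 0.35 -0.15 -0.43] yaw -71.51 w 0.0733
moved px 0
```

View pics/d2.png

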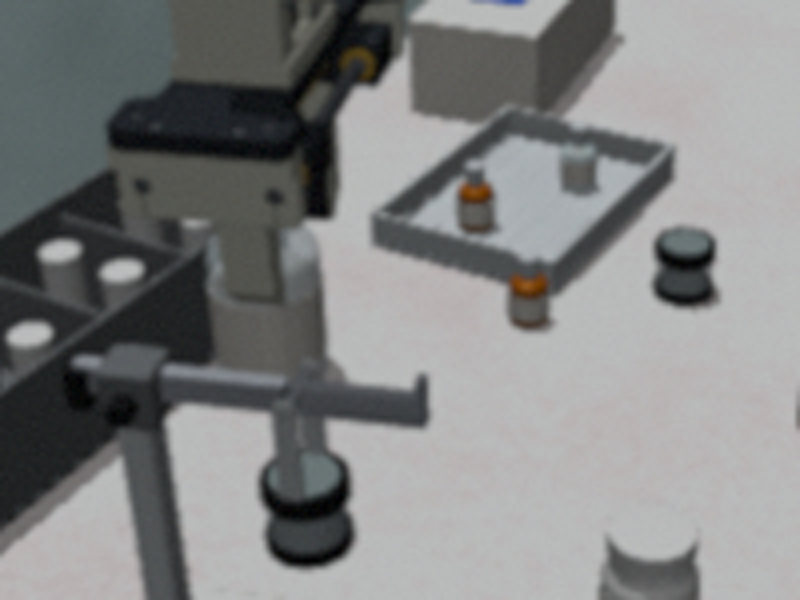

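View pics/d2t.png

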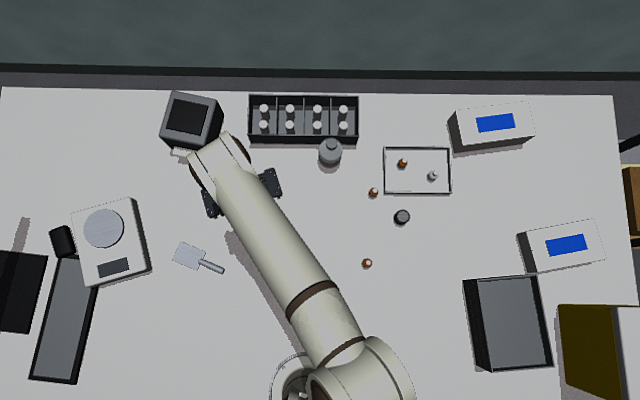

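The side view shows the loupe hanging upright and still. Its bar is at the notch, zoom px (300,385), and the body is at (307,505). The gripper is well above it, and the bystanders in view have not moved.

```bash
python3 -m jog '[{"tx":0,"ty":0,"tz":0,"rx":0,"ry":0,"rz":0,"gripper":0.2},{"tx":0,"ty":0,"tz":0,"rx":0,"ry":0,"rz":0,"gripper":0.2},{"tx":0,"ty":0,"tz":0,"rx":0,"ry":0,"rz":0,"gripper":0.2},{"tx":0,"ty":0,"tz":0,"rx":0,"ry":0,"rz":0,"gripper":0.2},{"tx":0,"ty":0,"tz":0,"rx":0,"ry":0,"rz":0,"gripper":0.2}]'; python3 -c "
from bench import arm;print(arm.sign_off())"
```

```text
t: 20.45
ee_pos: [0.5433, 0.1636, 0.2846]
tcp_rot: [-180.0, -0.0, -71.5]
force: [-0.7, -1.2, 0.5]
grip_width: 0.0734
the job is handed in; nothing more can be done
None
```

The loupe is hanging by its bail in the hook's notch, and I handed the job in at about 20.5 s.

- **Hanging:** I pinched the legs and set the crossbar on the arm's flat top. I then slid it under about 3–5 N until it fell into the notch at stand x ≈ -17 mm, and it sank about 8 mm.
- **Tug:** I pulled straight down for about 2 s, and the wrist read 6–8 N. With the loupe's weight that is about 8–10 N on the hook. There were also 2–4 N sideways against the notch wall, and my estimate of the total stays well under 16 N.
- **Release:** I took off most of the load, opened the fingers and went straight up 120 mm.
- **Last checks:** The side picture shows the loupe upright with its bar at the notch. Comparing pictures about 0.2 s apart showed no motion, and the wrist force was near zero. The bystanders I could see look unmoved. The jar was hidden under the arm in the last top view, but it looks in place in the side view.
- **Not measured directly:** I did not read the hook's sinking (about 1.4–1.6 mm by the wrist force). The final bar height, about 192.5 mm, comes from the TCP height before release.

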